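# Line up the model lighthouses by height

## Robot

A 6-joint arm with a two-finger parallel gripper is mounted at the origin on the work surface. World frame = base frame: x ahead of the robot, y to its left, z up, the work surface at z = 0. Lengths are in m, angles in rad, forces in N, time in s.
With the tool pointing down it reaches from about 0.35 to 0.975 m from the base axis. Payload 4.9 kg.
Tool frame: the origin (TCP) lies on the centre line of the jaws, within the pads' length; the fingertips stand manip.tip_reach ahead of it and the grasp point (between the pads) is the TCP (manip.tip_reach is the distance from the TCP to the fingertips, in m); z points along the fingers, y is the line along which they close (so a half turn about z gives the same grasp; the last joint's range is limited). The gripper opens to 85 mm and grips with 20 to 120 N. Pads are 22 mm wide; open, the fingers measure 114 mm over their backs; the gripper's body (76 mm by 85 mm) begins 54 mm behind the grasp point. The pads swing forward as they close: fully open they stand 13 mm farther back than shut.
Start: joints at [1.064, 0.053, 1.613, -0, 1.476, -0.119], TCP at [0.236, 0.579, 0.25] pointing down, gripper open.
Joint ranges: [-3.01, 3.01], [-1.01, 2.22], [0.06, 2.58], [-1.02, 4.17], [0.09, 2.62], [-3.14, 3.14]. Speed limits (rad/s): [2.57, 2.57, 3.14, 3.14, 3.14, 3.14].

## Interface

Orientations are given as a unit quaternion [w, x, y, z].
In Python, from plant import manip gives the robot as it stands. The module is installed in compiled form; this text tells all that it offers.
- The arm moves only by the tool move_arm, never from a script. Its argument "rows" is a list of rows, each a list of 7 numbers: the shift along the tool's x, y, z in cm, then the turn, a rotation vector about the tool's x, y, z in degrees, then the opening, from -1 (shut) to 1 (fully open). In form: [[tx, ty, tz, ax, ay, az, jaw], ...]. A call has 1 to 20 rows; each row shifts and turns the commanded pose from where the row before left it, along the tool's axes as they then stand; what a row does not reach is not made up. A row lasts 1/12 s, in which the tool goes at most 41.7 mm and 7.16 degrees, less where a joint would pass 70% of its speed; a pose out of reach is approached as far as the arm can. A call is refused whole if a number of a shift passes 4.17 or a number of a turn 7.16, either way. A call with a gripper value outside its range is refused whole. The fingers move at their own pace and stop on an object; the grip force is fixed at half the most. Time passes only in rows, so rows that do not move let the fingers close. It gives the time, the measured TCP pose, the force, the opening and the grip force at its end, in the units of the state.
- manip.state(): the state, without advancing time (a new reading comes with each control period).
- manip.grab_frame(name): name is "side" or "top" or "wrist"; returns a dict with "img" (420x560x3 uint8, blue, green, red), "mtx" (3x3 intrinsics, pixels), "R" (3x3) and "t" (3): a world point X has camera coordinates R X + t. Camera axes: x right, y down, z forward; pixel columns grow to the right and rows downward; lengths in m; the calibration is good to about 2 mm. The wrist camera is an equidistant fisheye: a pixel r from the principal point sees the ray r / f radians off the axis. A picture is of the moment at which its call begins. There is no depth.
- manip.job_done(): hands the job in; it is judged then, once.
The state is a dict: "time": time; "joint_pos": joint angles; "joint_vel": joint speeds; "joint_efforts": joint torques, N m; "tool_pos": TCP position; "tool_rot": TCP orientation; "contact_force": force on the tool from outside, world axes, zero at the start; "ft_torque": the same for the moment, N m; "gripper_width": opening from 0.0 (shut) to 1.0 (fully open); "grasp_force": force on a finger pad.
Only numpy, scipy, OpenCV 4.12 (cv2) and the standard library are available. Lean on these libraries where they do the work, as an engineer would, in place of code of your own. Each camera call takes 0.05 s, during which the arm holds its last target. There are 200 camera calls.

## Task

Set the four model lighthouses back on the display ledge in order of height, one standing upright in the middle of each green mark: the tallest on the mark next to the globe, stepping down to the shortest at the clock end. Do not knock any of them over, and leave the coffee mug where it stands.

Things in the scene. Friction and masses are not known exactly. Their poses are not given: they have to be found in the camera images.
- lighthouse_160: loose model lighthouse, the tallest: 160 mm high, bands of red and white, red roof; round, standing upright. Grey foot 56 mm wide, 12 mm high; tower (grip here) tapering from 34 mm wide at 12 mm up to 28 mm at 136 mm up; above it a gallery 36 mm wide, lantern and roof. Origin: centre of the foot's underside. About 250 g
- lighthouse_135: loose model lighthouse, the second tallest: 135 mm high, bands of blue and white, blue roof; round, standing upright. Grey foot 56 mm wide, 12 mm high; tower (grip here) tapering from 34 mm wide at 12 mm up to 28 mm at 111 mm up; above it a gallery 36 mm wide, lantern and roof. Origin: centre of the foot's underside. About 210 g
- lighthouse_110: loose model lighthouse, the third tallest: 110 mm high, bands of black and yellow, black roof; round, standing upright. Grey foot 56 mm wide, 12 mm high; tower (grip here) tapering from 34 mm wide at 12 mm up to 28 mm at 86 mm up; above it a gallery 36 mm wide, lantern and roof. Origin: centre of the foot's underside. About 170 g
- lighthouse_85: loose model lighthouse, the shortest: 85 mm high, bands of green and white, green roof; round, standing upright. Grey foot 56 mm wide, 12 mm high; tower (grip here) tapering from 34 mm wide at 12 mm up to 28 mm at 61 mm up; above it a gallery 36 mm wide, lantern and roof. Origin: centre of the foot's underside. About 130 g
- mark_1: fixed green felt disc, 80 mm wide, 2 mm thick, leftmost (towards +y) of four in a row at 100 mm spacing on the display ledge: a fixed pale board 110 x 620 mm, 20 mm high, which is shifted and turned at each start with its marks. Origin: centre of its underside, 20 mm above the desk (its top: 22 mm). Local y runs along the row to the left, x across it
- mark_2: fixed green felt disc, 80 mm wide, 2 mm thick, second from the left of four in a row at 100 mm spacing on the display ledge: a fixed pale board 110 x 620 mm, 20 mm high, which is shifted and turned at each start with its marks. Origin: centre of its underside, 20 mm above the desk (its top: 22 mm). Local y runs along the row to the left, x across it
- mark_3: fixed green felt disc, 80 mm wide, 2 mm thick, third from the left of four in a row at 100 mm spacing on the display ledge: a fixed pale board 110 x 620 mm, 20 mm high, which is shifted and turned at each start with its marks. Origin: centre of its underside, 20 mm above the desk (its top: 22 mm). Local y runs along the row to the left, x across it
- mark_4: fixed green felt disc, 80 mm wide, 2 mm thick, rightmost (towards -y) of four in a row at 100 mm spacing on the display ledge: a fixed pale board 110 x 620 mm, 20 mm high, which is shifted and turned at each start with its marks. Origin: centre of its underside, 20 mm above the desk (its top: 22 mm). Local y runs along the row to the left, x across it
- globe: fixed small blue and green terrestrial globe, 115 mm high and 76 mm wide, standing on one end of the ledge 112 mm from the centre of the last mark, at the left or the right end, by the start; a dark wooden clock with a brass top and white dials, 66 mm wide and 70 mm high, stands at the other end. Origin: centre of its underside.
- mug: loose blue coffee mug standing among the lighthouses, 72 mm wide and 90 mm high, with a handle that points roughly towards the robot and reaches about 75 mm from the axis; to be left where it is. Origin: centre of its underside.
There are look-alikes about, which are no part of the job. What is shaped like the lighthouse_135 but orange, purple or turquoise is not meant.

How it is judged:
At the end, for the whole second after the job is handed in: Each lighthouse stands upright (within 0.1 rad), at rest and released, with its centre within 14 mm of the centre of its own mark, its foot on the felt: heights 160, 135, 110, 85 mm in that order counted from the globe end. The mug is within 30 mm of where it started (((horizontal distance between globe and mark_1 below 0.15 m and horizontal distance between lighthouse_160 and mark_1 below 0.014 m and horizontal distance between lighthouse_135 and mark_2 below 0.014 m and horizontal distance between lighthouse_110 and mark_3 below 0.014 m and horizontal distance between lighthouse_85 and mark_4 below 0.014 m) or (horizontal distance between globe and mark_4 below 0.15 m and horizontal distance between lighthouse_160 and mark_4 below 0.014 m and horizontal distance between lighthouse_135 and mark_3 below 0.014 m and horizontal distance between lighthouse_110 and mark_2 below 0.014 m and horizontal distance between lighthouse_85 and mark_1 below 0.014 m)) and angle between each of lighthouse_160, lighthouse_135, lighthouse_110, lighthouse_85's own z axis and vertical below 0.1 rad and height (world z) of lighthouse_160 between 0.018 and 0.027 m and height (world z) of lighthouse_135 between 0.018 and 0.027 m and height (world z) of lighthouse_110 between 0.018 and 0.027 m and height (world z) of lighthouse_85 between 0.018 and 0.027 m and linear speed of each of lighthouse_160, lighthouse_135, lighthouse_110, lighthouse_85 below 0.02 m/s and angular speed of each of lighthouse_160, lighthouse_135, lighthouse_110, lighthouse_85 below 0.2 rad/s and distance of mug from where it was at the start of the episode below 0.03 m); the robot touches nothing.
It fails at once if a lighthouse is knocked over (angle between any of lighthouse_160, lighthouse_135, lighthouse_110, lighthouse_85's own z axis and vertical above 0.9 rad).
It fails at once if the mug is pushed away or tipped (distance of mug from where it was at the start of the episode above 0.03 m or angle between mug's own z axis and vertical above 0.5 rad).
It also fails if it takes over 106 s, if anything falls off the work surface, if the arm or the gripper's body presses on something with over 40 N, if the wrist force passes 120 N, or if a joint passes its speed limit or range.

## Working session

There is one attempt and no reset: what is moved stays moved. The work goes in short steps, Python scripts to look and compute and a tool call to move; the robot and the scene stay as the last step left them, time stands still between calls to the robot, and variables do not carry over. Pictures are saved under pics/ and viewed, at most 14 in all, crops included, and the job is handed in when it is done.

Besides the shell and the picture viewer there is one more tool, called after ">>>" as name([rows], argument=value, ...), one row to a line, values as JSON. move_arm: Moves the arm, as the interface text tells. Its arguments: {"type":"object","properties":{"rows":{"type":"array","items":{"type":"array","items":{"type":"number"}}}},"required":["rows"]}

```bash
mkdir -p pics; python3 - <<'E'
from plant import manip
import cv2,pickle
print(manip.state(), manip.tip_reach)
d={}
for n in("side","top","wrist"):
    f=manip.grab_frame(n);d[n]=f;cv2.imwrite(f"pics/{n}0.png",f["img"]);print(n,f["mtx"],f["R"],f["t"])
pickle.dump(d,open("f0.pkl","wb"))
E
```

```text
{'time': 0.0, 'joint_pos': array([ 1.06402680e+00,  5.33854837e-02,  1.61427863e+00,  1.29618972e-05,
        1.47600888e+00, -1.19022713e-01]), 'joint_vel': array([ 0.00099455, -0.00020782,  0.00081937,  0.00025052, -0.00041808,
        0.00199973]), 'joint_efforts': array([-7.83140313e-04, -3.93672788e+01, -3.70178854e+01, -1.84698906e-04,
        6.74491923e-03, -2.90271794e-05]), 'tool_pos': array([0.23604103, 0.57808791, 0.24905442]), 'tool_rot': array([-3.26317084e-04,  1.92661675e-01,  9.81264693e-01, -9.87675970e-04]), 'contact_force': array([ 0.23693839, -1.01566244, -0.34611262]), 'ft_torque': array([ 0.01991082,  0.04027973, -0.07064922]), 'grasp_force': 0.0, 'gripper_width': 1.001568185816218} 0.019
side [[388.11860628   0.         277.45579456]
 [  0.         388.11860628 211.44601077]
 [  0.           0.           1.        ]] [[ 0.84327595 -0.53747022  0.00338032]
 [-0.29587379 -0.46944996 -0.83191071]
 [ 0.44871413  0.70053015 -0.55489921]] [-0.40859454  0.18993775  0.56058614]
top [[498.369326     0.         279.73057187]
 [  0.         498.369326   202.98844249]
 [  0.           0.           1.        ]] [[ 0.07612448 -0.99709517  0.00250608]
 [-0.97599129 -0.07502721 -0.20447963]
 [ 0.20407368  0.01312    -0.97886761]] [-0.01729032  0.50888022  1.08827527]
wrist [[325.1922621    0.         281.95631543]
 [  0.         325.1922621  208.83162099]
 [  0.           0.           1.        ]] [[ 0.37690176  0.92625273 -0.00097366]
 [ 0.89440716 -0.3636698   0.26034614]
 [ 0.24079223 -0.09899577 -0.96551486]] [-0.6242602  -0.03432964  0.37706007]
```

View pics/top0.png

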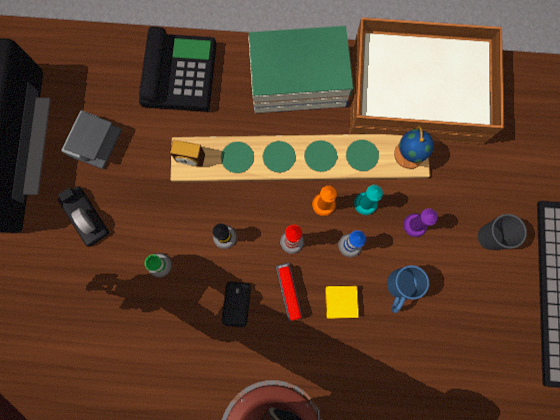

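View pics/side0.png

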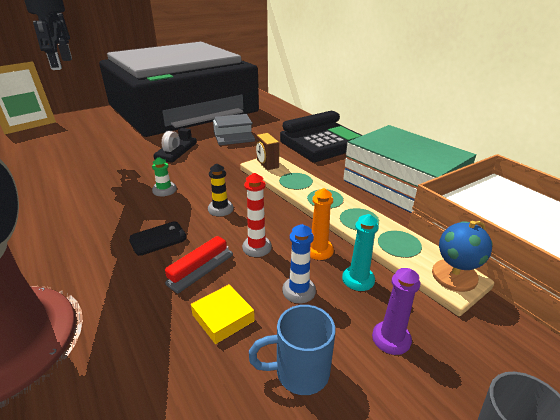

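```bash
cat > h.py <<'E'
import numpy as np,cv2
def ray(f,u,v):
    d=f["R"].T@np.linalg.inv(f["mtx"])@np.array([u,v,1.]);return -f["R"].T@f["t"],d
def on(f,u,v,z):
    c,d=ray(f,u,v);return c+d*(z-c[2])/d[2]
def proj(f,X):
    p=f["mtx"]@(f["R"]@np.array(X)+f["t"]);return p[:2]/p[2]
def blobs(img,lo,hi,amin=15):
    m=cv2.inRange(cv2.cvtColor(img,cv2.COLOR_BGR2HSV),lo,hi)
    n,l,s,c=cv2.connectedComponentsWithStats(m)
    return [(c[i].round(1),s[i]) for i in range(1,n) if s[i][4]>=amin]
E
python3 - <<'E'
from h import *
import pickle
d=pickle.load(open("f0.pkl","rb"));f=d["top"]
print(-f["R"].T@f["t"])
for c,s in blobs(f["img"],(60,60,40),(95,255,255),100): print(c,s,on(f,*c,.022).round(4))
i=f["img"][215:285,135:375]
cv2.imwrite("pics/c.png",cv2.resize(i,None,fx=3.3,fy=3.3,interpolation=cv2.INTER_CUBIC))
j=d["side"]["img"][145:305,145:325]
cv2.imwrite("pics/s.png",cv2.resize(j,None,fx=3.7,fy=3.7,interpolation=cv2.INTER_CUBIC))
for n in("top","side"):
  for nm,lo,hi in(("red",(0,150,80),(4,255,255)),("blue",(105,150,60),(125,255,255)),("green",(58,120,30),(80,255,255)),("yel",(20,150,90),(32,255,255)),("grey",(0,0,90),(179,40,170)),("black",(0,0,0),(179,80,35))):
    for c,s in blobs(d[n]["img"],lo,hi):
      if (n=="top" and 140<c[0]<375 and 215<c[1]<280) or (n=="side" and 145<c[0]<320 and 150<c[1]<305): print(n,nm,c,s)
E
```

```text
[0.27589054 0.0066616  1.16937639]
[300.   60.5] [ 249   26  104   70 6254] [ 8.821e-01 -8.000e-04  2.200e-02]
[191.4  48.6] [172  38  39  22 745] [0.8934 0.2736 0.022 ]
[278.8 156.3] [263 141  32  31 773] [0.629 0.033 0.022]
[320.4 155.6] [305 141  32  31 770] [ 0.6384 -0.0664  0.022 ]
[362.1 155. ] [347 140  32  31 768] [ 0.6476 -0.1662  0.022 ]
[237.1 156.9] [221 142  33  31 778] [0.6198 0.1326 0.022 ]
[368. 200.] [354 185  29  30 598] [ 0.5382 -0.1848  0.022 ]
[152.7 262.5] [145 255  17  16 204] [0.3537 0.3019 0.022 ]
top red [292.9 233.2] [285 224  17  19 238]
top blue [357.1 238.6] [349 231  17  17 214]
top green [152.5 262.3] [145 255  16  16 199]
top grey [287.1 245.5] [280 234  20  19 116]
top grey [346.2 247. ] [338 234  21  23 190]
top grey [221.1 243. ] [213 236  19  12  93]
top grey [160.6 255.6] [156 254  10   4  28]
top grey [156.5 269. ] [149 262  14  11  31]
top grey [281.2 265.9] [276 263  13   8  27]
top grey [278.9 278.8] [277 272   5  14  17]
top black [220.7 230.8] [213 224  16  15 139]
side red [254.  182.1] [244 173  21  18 241]
side red [255.  204.2] [247 197
[... 704 characters left out ...]
]
side grey [162.5 190.9] [153 183  22  13 137]
side grey [260.6 194.6] [259 190   4  10  30]
side grey [219.7 210.8] [208 203  24  13 147]
side grey [261.5 213.4] [259 208   5  11  36]
side grey [262.3 232.6] [260 227   5  11  39]
side grey [256.7 250.3] [242 241  28  16 204]
side grey [222.4 253.2] [214 248  18  11  55]
side grey [307.6 257.4] [306 252   4  11  34]
side grey [306.9 276.2] [305 270   5  12  29]
side grey [169.7 282.1] [168 280   5   7  16]
side grey [299.4 295.1] [283 283  31  20 290]
side black [219.9 174.9] [212 171  14   7  43]
side black [218.7 189. ] [212 185  14   8  77]
side black [219.9 204.3] [213 200  15   9  82]
side black [156.1 238.3] [ 129  222   57   34 1082]
```

View pics/c.png

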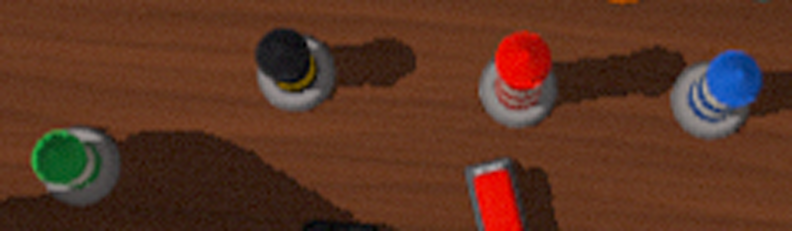

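```bash
python3 - <<'E'
from h import *
import pickle
d=pickle.load(open("f0.pkl","rb"));f=d["top"];s=d["side"]
for n,r,ft,H,sf in(("160",(292.9,233),(518,88),.16,(256.5,246)),("135",(357.1,238.6),(710,99),.135,(299,290)),("110",(220.7,230.8),(296,72),.11,(220,207)),("85",(152.5,262.3),(80,165),.085,(163.5,187.5))):
    a=on(f,*r,H-.012);b=on(f,ft[0]/3.3+135,ft[1]/3.3+215,.006);c=on(s,*sf,.006)
    print(n,a.round(4),b.round(4),c.round(4),proj(s,b).round(1))
# mug, decoys
for u,v,h in((409,283,.09),(326,192,.125),(375,192,.125),(429,216,.125),(416,145,.08)):print(on(f,u,v,h).round(3))
m=np.array([[.6198,.1326],[.629,.033],[.6384,-.0664],[.6476,-.1662]]);dd=m[0]-m[3];print(np.linalg.norm(dd)/3,np.arctan2(-dd[0],dd[1]),m.mean(0))
E
```

```text
160 [ 0.4277 -0.0116  0.148 ] [ 0.4282 -0.0134  0.006 ] [ 0.4274 -0.0154  0.006 ] [256.3 245.3]
135 [ 0.4299 -0.1483  0.123 ] [ 0.4308 -0.15    0.006 ] [ 0.429  -0.1534  0.006 ] [298.7 288.4]
110 [0.428  0.1441 0.098 ] [0.4275 0.1451 0.006 ] [0.4277 0.1452 0.006 ] [220. 207.]
85 [0.3507 0.2893 0.073 ] [0.3502 0.2901 0.006 ] [0.3512 0.2936 0.006 ] [163.6 188.2]
[ 0.348 -0.268  0.09 ]
[ 0.525 -0.077  0.125]
[ 0.533 -0.182  0.125]
[ 0.49  -0.299  0.125]
[ 0.662 -0.28   0.08 ]
0.10003015101013847 0.0927717527632218 [ 0.6337  -0.01675]
```

View pics/s.png

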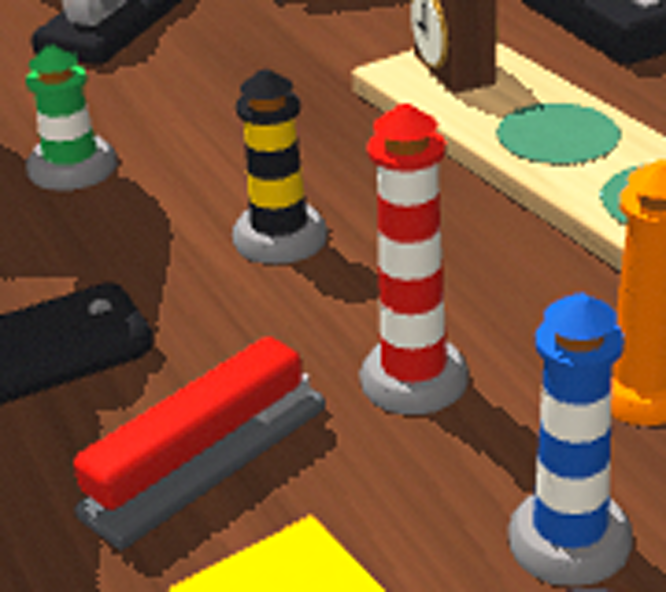

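>>> move_arm([
  [0,0,0,0,0,-5.55,1],
  [0,0,0,0,0,-5.55,1],
  [0,0,0,0,0,-5.55,1],
  [0,0,0,0,0,-5.55,1],
  [-1.14,-2.88,0,0,0,0,1],
  [-1.14,-2.88,0,0,0,0,1],
  [-1.14,-2.88,0,0,0,0,1],
  [-1.14,-2.88,0,0,0,0,1],
  [-1.14,-2.88,0,0,0,0,1],
  [-1.14,-2.88,0,0,0,0,1],
  [-1.14,-2.88,0,0,0,0,1],
  [-1.14,-2.88,0,0,0,0,1],
  [-1.14,-2.88,0,0,0,0,1],
  [-1.14,-2.88,0,0,0,0,1],
  [0,0,0,0,0,0,1],
  [0,0,0,0,0,0,1],
])

```text
time: 1.48
tool_pos: [0.3506, 0.2895, 0.2501]
tool_rot: [-0.0, 0.002, 1.0, 0.0]
contact_force: [0.8, 1.0, -0.4]
gripper_width: 1.002
grasp_force: 0.0
```

>>> move_arm([
  [0,0,2.5,0,0,0,1],
  [0,0,2.5,0,0,0,1],
  [0,0,2.5,0,0,0,1],
  [0,0,2.5,0,0,0,1],
  [0,0,2.5,0,0,0,1],
  [0,0,2.5,0,0,0,1],
  [0,0,2.5,0,0,0,1],
  [0,0,2.0,0,0,0,1],
  [0,0,1.3,0,0,0,1],
  [0,0,0,0,0,0,1],
  [0,0,0,0,0,0,0],
  [0,0,0,0,0,0,-0.5],
  [0,0,0,0,0,0,-1],
  [0,0,0,0,0,0,-1],
  [0,0,0,0,0,0,-1],
  [0,0,0,0,0,0,-1],
  [0,0,0,0,0,0,-1],
  [0,0,0,0,0,0,-1],
])

```text
time: 2.98
tool_pos: [0.3509, 0.2909, 0.0432]
tool_rot: [0.001, 0.0, 1.0, 0.0]
contact_force: [-0.2, 1.1, 3.9]
gripper_width: 0.352
grasp_force: 111.9
```

>>> move_arm([
  [0,0,-0.5,0,0,0,-1],
  [0,0,-1.5,0,0,0,-1],
  [0,0,-2.5,0,0,0,-1],
  [0,0,-2.5,0,0,0,-1],
  [0,0,-2.5,0,0,0,-1],
  [0,0,-2.5,0,0,0,-1],
  [0,0,-2.5,0,0,0,-1],
  [0,0,-1.5,0,0,0,-1],
  [0,0,-1,0,0,0,-1],
])

```text
time: 3.73
tool_pos: [0.3506, 0.2906, 0.2143]
tool_rot: [0.001, 0.0, 1.0, 0.0]
contact_force: [-0.8, 0.5, -2.0]
gripper_width: 0.354
grasp_force: 112.2
```

>>> move_arm([
  [-0.6,-0.35,0,0,0,0,-1],
  [-1.2,-0.7,0,0,0,0,-1],
  [-2.0,-1.16,0,0,0,0,-1],
  [-2.0,-1.16,0,0,0,0,-1],
  [-2.0,-1.16,0,0,0,0,-1],
  [-2.0,-1.16,0,0,0,0,-1],
  [-2.0,-1.16,0,0,0,0,-1],
  [-2.0,-1.16,0,0,0,0,-1],
  [-2.0,-1.16,0,0,0,0,-1],
  [-2.0,-1.16,0,0,0,0,-1],
  [-2.0,-1.16,0,0,0,0,-1],
  [-2.0,-1.16,0,0,0,0,-1],
  [-2.0,-1.16,0,0,0,0,-1],
  [-2.0,-1.16,0,0,0,0,-1],
  [-0.8,-0.5,0,0,0,0,-1],
  [-0.4,-0.25,0,0,0,0,-1],
  [0,0,0,0,0,0,-1],
  [0,0,0,0,0,0,-1],
  [0,0,0,0,0,0,-1],
])

```text
time: 5.32
tool_pos: [0.6192, 0.1339, 0.2119]
tool_rot: [-0.001, -0.0, 1.0, 0.0]
contact_force: [0.4, -0.2, -2.1]
gripper_width: 0.352
grasp_force: 112.2
```

```bash
python3 - <<'E'
from plant import manip
from h import *
f=manip.grab_frame("wrist");cv2.imwrite("pics/w1.png",f["img"]);s=manip.state();print(s["tool_pos"],s["contact_force"],s["tool_rot"])
f=manip.grab_frame("side");cv2.imwrite("pics/s1.png",cv2.resize(f["img"][60:280,140:400],None,fx=3,fy=2.7))
E
```

```text
[0.61932453 0.13392693 0.21212891] [-0.2374498   0.34980189 -1.46214305] [-2.85911204e-04 -3.40003924e-04  9.99999899e-01  6.40610840e-05]
```

View pics/s1.png

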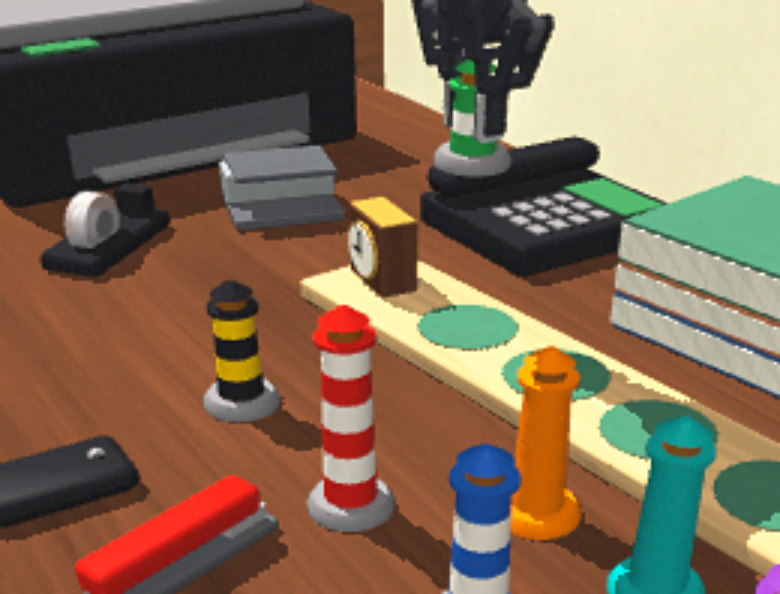

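>>> move_arm([
  [0,0,0.7,0,0,0,-1],
  [0,0,1.5,0,0,0,-1],
  [0,0,2.0,0,0,0,-1],
  [0,0,2.0,0,0,0,-1],
  [0,0,2.0,0,0,0,-1],
  [0,0,2.0,0,0,0,-1],
  [0,0,1.5,0,0,0,-1],
  [0,0,1.0,0,0,0,-1],
  [0,0,0.6,0,0,0,-1],
  [0,0,0.4,0,0,0,-1],
  [0,0,0.3,0,0,0,-1],
  [0,0,0.2,0,0,0,-1],
  [0,0,0.2,0,0,0,-1],
  [0,0,0.1,0,0,0,-1],
  [0,0,0,0,0,0,-1],
  [0,0,0,0,0,0,-1],
  [0,0,0,0,0,0,-1],
])

```text
time: 6.83
tool_pos: [0.6204, 0.1333, 0.0677]
tool_rot: [0.0, 0.0, 1.0, 0.0]
contact_force: [0.3, 0.2, -1.9]
gripper_width: 0.353
grasp_force: 112.2
```

>>> move_arm([
  [0,0,0.1,0,0,0,-1],
  [0,0,0.1,0,0,0,-1],
  [0,0,0.1,0,0,0,-1],
  [0,0,0,0,0,0,-1],
  [0,0,0,0,0,0,-1],
])

```text
time: 7.25
tool_pos: [0.6204, 0.1333, 0.0651]
tool_rot: [0.0, 0.0, 1.0, -0.0]
contact_force: [-2.4, -0.9, 4.7]
gripper_width: 0.354
grasp_force: 107.9
```

>>> move_arm([
  [0,0,0,0,0,0,-0.2],
  [0,0,0,0,0,0,0],
  [0,0,0,0,0,0,0.5],
  [0,0,0,0,0,0,1],
  [0,0,0,0,0,0,1],
  [0,0,0,0,0,0,1],
  [0,0,0,0,0,0,1],
  [0,0,-1.0,0,0,0,1],
  [0,0,-2.5,0,0,0,1],
  [0,0,-2.5,0,0,0,1],
  [0,0,-2.5,0,0,0,1],
  [0,0,-2.5,0,0,0,1],
  [0,0,-2.5,0,0,0,1],
  [0,0,-2.5,0,0,0,1],
  [0,0,-1.0,0,0,0,1],
  [0,0,0,0,0,0,1],
])

```text
time: 8.58
tool_pos: [0.6221, 0.1335, 0.2393]
tool_rot: [0.004, 0.0, 1.0, 0.0]
contact_force: [-0.4, 0.8, 0.6]
gripper_width: 1.004
grasp_force: 0.0
```

>>> move_arm([
  [1.0,0.06,0,0,0,0,1],
  [2.2,0.14,0,0,0,0,1],
  [2.2,0.14,0,0,0,0,1],
  [2.2,0.14,0,0,0,0,1],
  [2.2,0.14,0,0,0,0,1],
  [2.2,0.14,0,0,0,0,1],
  [2.2,0.14,0,0,0,0,1],
  [2.2,0.14,0,0,0,0,1],
  [2.0,0.12,0,0,0,0,1],
  [0.8,0.04,0,0,0,0,1],
  [0,0,0,0,0,0,1],
  [0,0,0,0,0,0,1],
  [0,0,0,0,0,0,1],
])

```text
time: 9.67
tool_pos: [0.4285, 0.1452, 0.2337]
tool_rot: [-0.0, 0.0, 1.0, -0.0]
contact_force: [-0.2, 0.0, 0.0]
gripper_width: 0.996
grasp_force: 0.0
```

```bash
python3 - <<'E'
from plant import manip
from h import *
f=manip.grab_frame("top")
print(manip.state()["tool_pos"])
cv2.imwrite("pics/t2.png",cv2.resize(f["img"][110:310,130:400],None,fx=2.9,fy=2.9,interpolation=cv2.INTER_CUBIC))
for c,s in blobs(f["img"],(58,120,30),(80,255,255)):
  if 200<c[0]<270 and c[1]<190: print(c,s,on(f,*c,.095))
E
```

```text
[0.42874287 0.14516421 0.23395009]
[234.4 153.4] [215 141  39  32 446] [0.60564111 0.13136091 0.095     ]
```

View pics/t2.png

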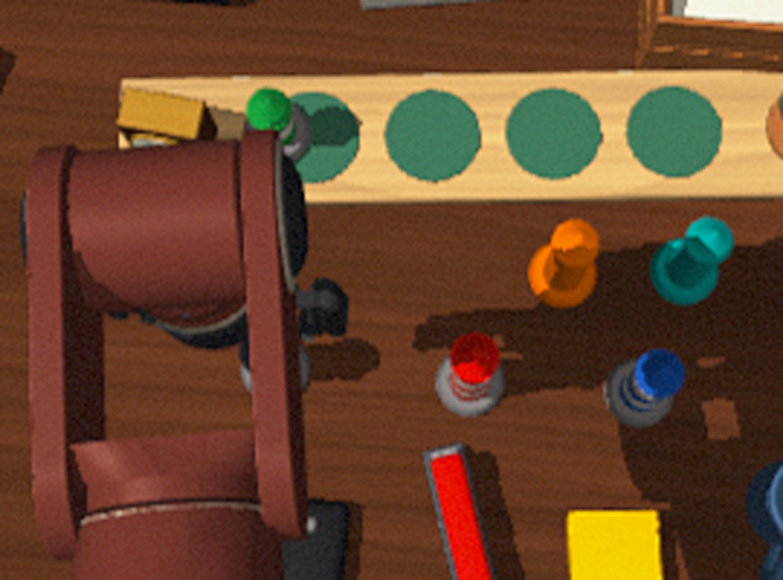

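```bash
python3 - <<'E'
from plant import manip
from h import *
f=manip.grab_frame("top")
for c,s in blobs(f["img"],(50,150,30),(68,255,255)):
  if 200<c[0]<270 and c[1]<190: print(c,s,on(f,*c,.095))
print(proj(f,(.62,.1326,.095)),proj(f,(.62,.1326,.03)))
s=manip.grab_frame("side")
cv2.imwrite("pics/s2.png",cv2.resize(s["img"][100:260,220:440],None,fx=3.5,fy=3.5,interpolation=cv2.INTER_CUBIC))
print(proj(s,(.62,.1326,.095)),proj(s,(.62,.1326,.03)))
E
```

```text
[202.1  49.3] [195  40  16  19  79] [0.85423219 0.23130941 0.095     ]
[223.5 146.1] [219 141  11  10  41] [0.62085356 0.15749286 0.095     ]
[222.5 152.3] [216 150  14   5  29] [0.60615307 0.15828825 0.095     ]
[234.45570256 147.2725897 ] [236.81381799 155.83823205]
[296.57070785 151.93001245] [295.72404594 177.21202004]
```

View pics/s2.png

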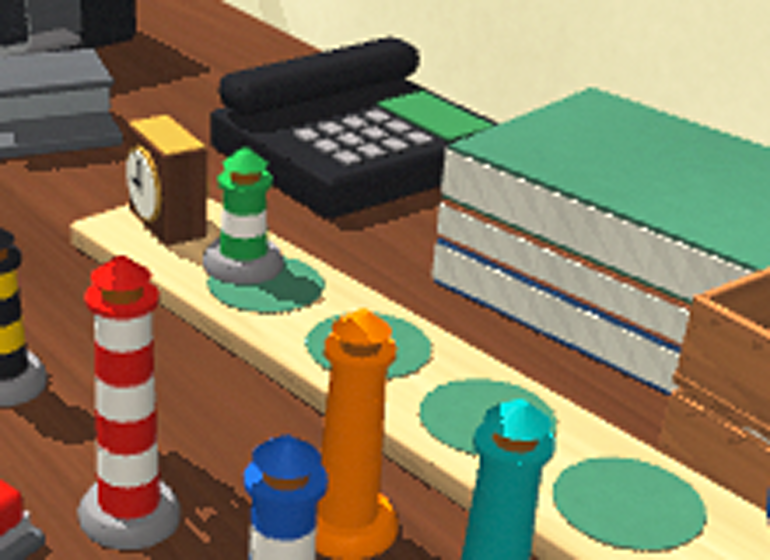

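```bash
python3 - <<'E'
from h import *
import pickle
d=pickle.load(open("f0.pkl","rb"))
print(on(d["top"],222.4,147.9,.095),on(d["side"],289.8,174.7,.028))
E
```

```text
[0.61643724 0.15954304 0.095     ] [0.61725195 0.15340638 0.028     ]
```

>>> move_arm([
  [-1.0,0.06,0,0,0,0,0.4],
  [-2.2,0.14,0,0,0,0,0.4],
  [-2.2,0.14,0,0,0,0,0.4],
  [-2.2,0.14,0,0,0,0,0.4],
  [-2.2,0.14,0,0,0,0,0.4],
  [-2.2,0.14,0,0,0,0,0.4],
  [-2.2,0.14,0,0,0,0,0.4],
  [-2.2,0.12,0,0,0,0,0.4],
  [-1.7,0.04,0,0,0,0,0.4],
  [-0.8,0.04,0,0,0,0,0.4],
  [0,0,0,0,0,0,0.4],
  [0,0,2.0,0,0,0,0.4],
  [0,0,2.5,0,0,0,0.4],
  [0,0,2.5,0,0,0,0.4],
  [0,0,2.5,0,0,0,0.4],
  [0,0,2.5,0,0,0,0.4],
  [0,0,2,0,0,0,0.4],
  [0,0,1.5,0,0,0,0.4],
  [0,0,1.5,0,0,0,0.4],
  [0,0,0,0,0,0,0.4],
])

```text
time: 11.48
tool_pos: [0.6154, 0.156, 0.0614]
tool_rot: [-0.002, 0.0, 1.0, -0.0]
contact_force: [-0.4, -0.0, -0.4]
gripper_width: 0.7
grasp_force: 0.0
```

>>> move_arm([
  [0,0,0,0,0,0,-0.2],
  [0,0,0,0,0,0,-1],
  [0,0,0,0,0,0,-1],
  [0,0,0,0,0,0,-1],
  [0,0,0,0,0,0,-1],
  [0,0,-0.2,0,0,0,-1],
  [0,0,-0.3,0,0,0,-1],
  [0,0,0,0,0,0,-1],
  [0,0,0,0,0,0,-1],
])

```text
time: 12.23
tool_pos: [0.6174, 0.1562, 0.0697]
tool_rot: [0.0, 0.0, 1.0, 0.0]
contact_force: [-0.3, 0.2, -0.5]
gripper_width: 0.351
grasp_force: 100.7
```

```bash
python3 - <<'E'
from plant import manip
from h import *
s=manip.grab_frame("side");print(manip.state()["tool_pos"])
cv2.imwrite("pics/s3.png",cv2.resize(s["img"][100:210,220:370],None,fx=5,fy=5,interpolation=cv2.INTER_CUBIC))
E
```

```text
[0.61724737 0.1562334  0.06945462]
```

View pics/s3.png

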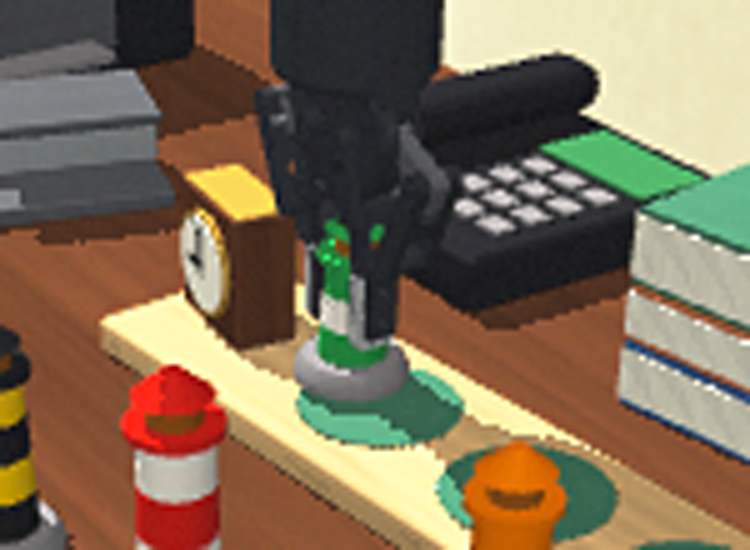

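>>> move_arm([
  [-0.1,-0.5,0,0,0,0,-1],
  [-0.1,-0.7,0,0,0,0,-1],
  [-0.1,-0.7,0,0,0,0,-1],
  [0,-0.45,0,0,0,0,-1],
  [0,0,0,0,0,0,-1],
  [0,0,0.2,0,0,0,-1],
  [0,0,0.2,0,0,0,-1],
  [0,0,0.1,0,0,0,-1],
  [0,0,0,0,0,0,-1],
  [0,0,0,0,0,0,-1],
])

```text
time: 13.12
tool_pos: [0.6203, 0.1327, 0.0651]
tool_rot: [0.0, -0.0, 1.0, -0.0]
contact_force: [-2.8, -2.2, 5.0]
gripper_width: 0.352
grasp_force: 100.4
```

>>> move_arm([
  [0,0,0,0,0,0,-0.28],
  [0,0,0,0,0,0,-0.25],
  [0,0,0,0,0,0,-0.25],
])

```text
time: 13.37
tool_pos: [0.6203, 0.133, 0.0642]
tool_rot: [0.0, 0.0, 1.0, 0.0]
contact_force: [0.4, -0.2, 0.9]
gripper_width: 0.377
grasp_force: 12.5
```

>>> move_arm([
  [0,0,0,0,0,0,-0.2],
  [0,0,0,0,0,0,-0.15],
  [0,0,0,0,0,0,-0.15],
])

```text
time: 13.62
tool_pos: [0.6198, 0.1328, 0.0637]
tool_rot: [-0.0, 0.0, 1.0, 0.0]
contact_force: [-0.4, 1.3, -1.7]
gripper_width: 0.421
grasp_force: 0.5
```

```bash
python3 - <<'E'
from plant import manip
from h import *
s=manip.grab_frame("side");print(manip.state()["tool_pos"])
cv2.imwrite("pics/s4.png",cv2.resize(s["img"][100:210,220:370],None,fx=5,fy=5,interpolation=cv2.INTER_CUBIC))
E
```

```text
[0.61990837 0.13282627 0.0638005 ]
```

View pics/s4.png

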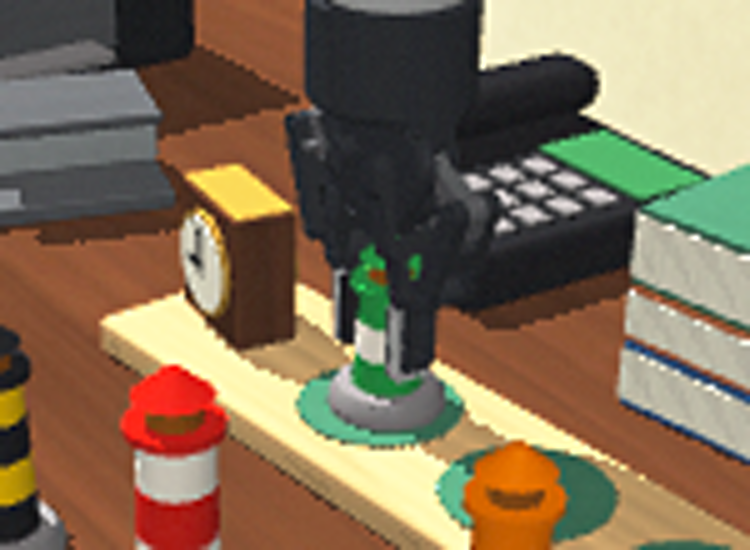

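>>> move_arm([
  [0,0,0.1,0,0,0,-0.12],
  [0,0,0.1,0,0,0,-0.08],
  [0,0,0.1,0,0,0,-0.04],
  [0,0,0.1,0,0,0,0],
  [0,0,0,0,0,0,0],
])

```text
time: 14.08
tool_pos: [0.6201, 0.1327, 0.0601]
tool_rot: [-0.0, 0.0, 1.0, -0.0]
contact_force: [0.3, -0.5, -0.2]
gripper_width: 0.5
grasp_force: 0.0
```

>>> move_arm([
  [0,0,0.1,0,0,0,0.05],
  [0,0,0,0,0,0,0.1],
  [0,0,0,0,0,0,0.15],
  [0,0,0,0,0,0,0.2],
  [0,0,0,0,0,0,0.3],
  [0,0,0,0,0,0,0.3],
])

```text
time: 14.58
tool_pos: [0.6202, 0.1328, 0.0593]
tool_rot: [0.0, 0.0, 1.0, 0.0]
contact_force: [0.2, 0.3, -0.2]
gripper_width: 0.648
grasp_force: 0.0
```

```bash
python3 - <<'E'
from plant import manip
from h import *
s=manip.grab_frame("side");print(manip.state()["tool_pos"])
cv2.imwrite("pics/s5.png",cv2.resize(s["img"][100:210,220:370],None,fx=5,fy=5,interpolation=cv2.INTER_CUBIC))
E
```

```text
[0.62021983 0.13274029 0.05935516]
```

View pics/s5.png

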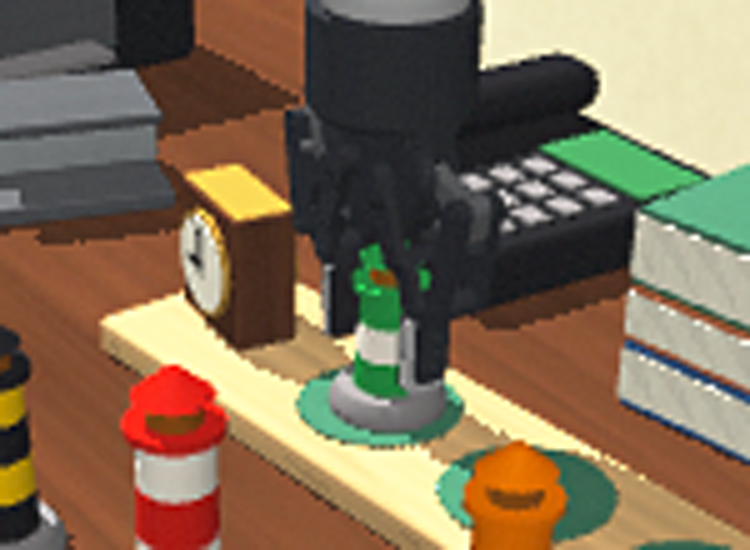

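>>> move_arm([
  [0,0,0,0,0,0,0.5],
  [0,0,0,0,0,0,0.6],
  [0,0,-0.5,0,0,0,0.6],
  [0,0,-1,0,0,0,0.6],
  [0,0,-2,0,0,0,0.6],
  [0,0,-2,0,0,0,0.6],
  [0,0,-2.5,0,0,0,0.6],
  [0,0,-2.5,0,0,0,0.6],
  [0,0,-2.5,0,0,0,0.6],
  [0,0,-2.5,0,0,0,0.6],
  [0,0,-2.0,0,0,0,0.6],
  [0,0,0,0,0,0,0.6],
])

```text
time: 15.63
tool_pos: [0.6229, 0.1331, 0.2421]
tool_rot: [0.006, 0.0, 1.0, 0.001]
contact_force: [0.5, -0.0, 1.1]
gripper_width: 0.8
grasp_force: 0.0
```

>>> move_arm([
  [1.0,0.06,0,0,0,0,1],
  [2.2,0.14,0,0,0,0,1],
  [2.2,0.14,0,0,0,0,1],
  [2.2,0.14,0,0,0,0,1],
  [2.2,0.14,0,0,0,0,1],
  [2.2,0.14,0,0,0,0,1],
  [2.2,0.14,0,0,0,0,1],
  [2.2,0.14,0,0,0,0,1],
  [2.0,0.12,0,0,0,0,1],
  [0.8,0.04,0,0,0,0,1],
  [0,0,0,0,0,0,1],
  [0,0,0,0,0,0,1],
  [0,0,0,0,0,0,1],
])

```text
time: 16.72
tool_pos: [0.4286, 0.1447, 0.234]
tool_rot: [-0.0, 0.0, 1.0, -0.0]
contact_force: [-0.2, 0.3, -0.1]
gripper_width: 1.005
grasp_force: 0.0
```

>>> move_arm([
  [0,0,2,0,0,0,1],
  [0,0,2.5,0,0,0,1],
  [0,0,2.5,0,0,0,1],
  [0,0,2.5,0,0,0,1],
  [0,0,2.5,0,0,0,1],
  [0,0,2.0,0,0,0,1],
  [0,0,1.5,0,0,0,1],
  [0,0,1.3,0,0,0,1],
  [0,0,0,0,0,0,1],
  [0,0,0,0,0,0,0],
  [0,0,0,0,0,0,-0.5],
  [0,0,0,0,0,0,-1],
  [0,0,0,0,0,0,-1],
  [0,0,0,0,0,0,-1],
  [0,0,0,0,0,0,-1],
  [0,0,0,0,0,0,-1],
])

```text
time: 18.05
tool_pos: [0.429, 0.1451, 0.0673]
tool_rot: [0.001, 0.0, 1.0, 0.0]
contact_force: [0.2, 0.8, 2.8]
gripper_width: 0.351
grasp_force: 61.8
```

>>> move_arm([
  [0,0,-0.5,0,0,0,-1],
  [0,0,-1.5,0,0,0,-1],
  [0,0,-2.5,0,0,0,-1],
  [0,0,-2.5,0,0,0,-1],
  [0,0,-2.5,0,0,0,-1],
  [0,0,-2.5,0,0,0,-1],
  [0,0,-2.5,0,0,0,-1],
  [0,0,-1.5,0,0,0,-1],
  [0,0,-1,0,0,0,-1],
  [0,0,0,0,0,0,-1],
])

```text
time: 18.88
tool_pos: [0.429, 0.1449, 0.2386]
tool_rot: [0.002, 0.0, 1.0, 0.0]
contact_force: [-0.4, 0.2, -0.6]
gripper_width: 0.351
grasp_force: 62.4
```

>>> move_arm([
  [-0.7,-0.4,0,0,0,0,-1],
  [-1.4,-0.8,0,0,0,0,-1],
  [-2.0,-1.1,0,0,0,0,-1],
  [-2.0,-1.1,0,0,0,0,-1],
  [-2.0,-1.1,0,0,0,0,-1],
  [-2.0,-1.1,0,0,0,0,-1],
  [-2.0,-1.1,0,0,0,0,-1],
  [-2.0,-1.1,0,0,0,0,-1],
  [-2.0,-1.1,0,0,0,0,-1],
  [-2.0,-1.1,0,0,0,0,-1],
  [-1.3,-0.8,0,0,0,0,-1],
  [-0.7,-0.4,0,0,0,0,-1],
  [0,0,0,0,0,0,-1],
  [0,0,0,0,0,0,-1],
  [0,0,0,0,0,0,-1],
])

```text
time: 20.13
tool_pos: [0.6283, 0.0331, 0.2353]
tool_rot: [-0.001, -0.0, 1.0, 0.0]
contact_force: [0.0, 0.6, -1.2]
gripper_width: 0.353
grasp_force: 62.4
```

>>> move_arm([
  [0,0,0.7,0,0,0,-1],
  [0,0,1.5,0,0,0,-1],
  [0,0,2.0,0,0,0,-1],
  [0,0,2.0,0,0,0,-1],
  [0,0,2.0,0,0,0,-1],
  [0,0,2.0,0,0,0,-1],
  [0,0,1.5,0,0,0,-1],
  [0,0,1.0,0,0,0,-1],
  [0,0,0.6,0,0,0,-1],
  [0,0,0.4,0,0,0,-1],
  [0,0,0.3,0,0,0,-1],
  [0,0,0.2,0,0,0,-1],
  [0,0,0.2,0,0,0,-1],
  [0,0,0.2,0,0,0,-1],
  [0,0,0.1,0,0,0,-1],
  [0,0,0.1,0,0,0,-1],
  [0,0,0,0,0,0,-1],
  [0,0,0,0,0,0,-1],
])

```text
time: 21.63
tool_pos: [0.6296, 0.0328, 0.0893]
tool_rot: [0.001, 0.0, 1.0, -0.0]
contact_force: [0.0, 1.5, 3.4]
gripper_width: 0.354
grasp_force: 61.6
```

>>> move_arm([
  [0,0,0.1,0,0,0,-0.28],
  [0,0,0,0,0,0,-0.25],
  [0,0,0.1,0,0,0,-0.22],
  [0,0,0.1,0,0,0,-0.19],
  [0,0,0.1,0,0,0,-0.16],
  [0,0,0.1,0,0,0,-0.12],
  [0,0,0.1,0,0,0,-0.08],
  [0,0,0.1,0,0,0,-0.04],
  [0,0,0,0,0,0,0],
  [0,0,0,0,0,0,0.1],
  [0,0,0,0,0,0,0.2],
  [0,0,0,0,0,0,0.3],
  [0,0,0,0,0,0,0.4],
  [0,0,0,0,0,0,0.5],
  [0,0,0,0,0,0,0.6],
  [0,0,0,0,0,0,0.6],
])

```text
time: 22.97
tool_pos: [0.6292, 0.0328, 0.0814]
tool_rot: [0.0, 0.0, 1.0, -0.0]
contact_force: [-0.1, 0.5, 0.1]
gripper_width: 0.802
grasp_force: 0.0
```

```bash
python3 - <<'E'
from plant import manip
from h import *
s=manip.grab_frame("side");print(manip.state()["tool_pos"])
cv2.imwrite("pics/s6.png",cv2.resize(s["img"][110:230,250:400],None,fx=5,fy=5,interpolation=cv2.INTER_CUBIC))
E
```

```text
[0.6291719  0.03273566 0.08134138]
```

View pics/s6.png

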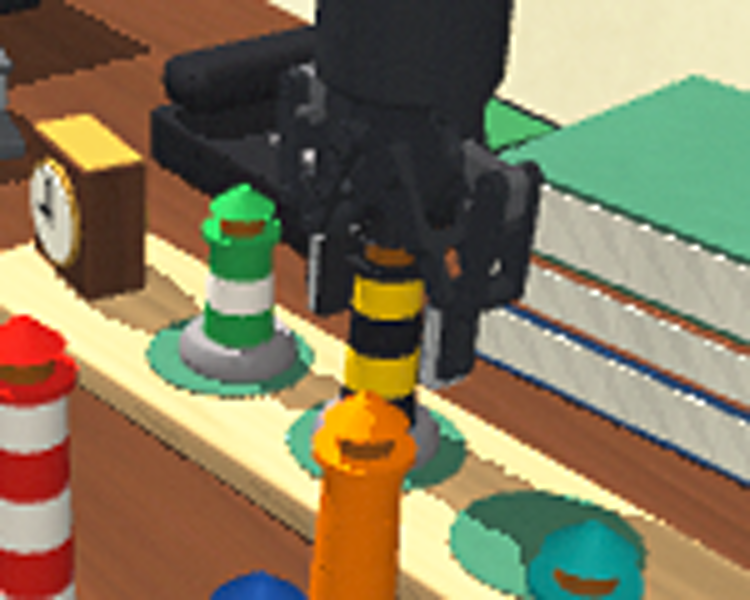

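>>> move_arm([
  [0,0,-0.5,0,0,0,0.6],
  [0,0,-1,0,0,0,0.6],
  [0,0,-2,0,0,0,0.6],
  [0,0,-2,0,0,0,0.6],
  [0,0,-2.5,0,0,0,0.6],
  [0,0,-2.5,0,0,0,0.6],
  [0,0,-2.5,0,0,0,0.6],
  [0,0,-2.5,0,0,0,0.6],
  [0,0,-1.5,0,0,0,0.6],
  [0,0,0,0,0,0,0.6],
])

```text
time: 23.85
tool_pos: [0.6313, 0.0326, 0.2574]
tool_rot: [0.005, 0.0, 1.0, -0.0]
contact_force: [0.8, 0.6, 0.1]
gripper_width: 0.798
grasp_force: 0.0
```

>>> move_arm([
  [1.0,-0.9,0,0,0,0,1],
  [2.0,-1.9,0,0,0,0,1],
  [2.0,-1.9,0,0,0,0,1],
  [2.0,-1.9,0,0,0,0,1],
  [2.0,-1.9,0,0,0,0,1],
  [2.0,-1.9,0,0,0,0,1],
  [2.0,-1.9,0,0,0,0,1],
  [2.0,-1.9,0,0,0,0,1],
  [2.0,-1.7,0,0,0,0,1],
  [1.9,-1.6,0,0,0,0,1],
  [1.0,-0.8,0,0,0,0,1],
  [0,0,0,0,0,0,1],
  [0,0,0,0,0,0,1],
  [0,0,0,0,0,0,1],
])

```text
time: 25.02
tool_pos: [0.4302, -0.1497, 0.2505]
tool_rot: [-0.0, 0.0, 1.0, 0.0]
contact_force: [-0.4, -0.6, -0.6]
gripper_width: 0.999
grasp_force: 0.0
```

>>> move_arm([
  [0,0,2,0,0,0,1],
  [0,0,2.5,0,0,0,1],
  [0,0,2.5,0,0,0,1],
  [0,0,2.5,0,0,0,1],
  [0,0,2.5,0,0,0,1],
  [0,0,2.0,0,0,0,1],
  [0,0,1.0,0,0,0,1],
  [0,0,1.0,0,0,0,1],
  [0,0,0,0,0,0,1],
  [0,0,0,0,0,0,0],
  [0,0,0,0,0,0,-0.5],
  [0,0,0,0,0,0,-1],
  [0,0,0,0,0,0,-1],
  [0,0,0,0,0,0,-1],
  [0,0,0,0,0,0,-1],
  [0,0,0,0,0,0,-1],
])

```text
time: 26.35
tool_pos: [0.4308, -0.1505, 0.0923]
tool_rot: [0.001, 0.0, 1.0, -0.0]
contact_force: [0.3, 0.3, 3.9]
gripper_width: 0.356
grasp_force: 64.1
```

>>> move_arm([
  [0,0,-0.5,0,0,0,-1],
  [0,0,-1.5,0,0,0,-1],
  [0,0,-2.5,0,0,0,-1],
  [0,0,-2.5,0,0,0,-1],
  [0,0,-2.5,0,0,0,-1],
  [0,0,-2.5,0,0,0,-1],
  [0,0,-2.5,0,0,0,-1],
  [0,0,-1.5,0,0,0,-1],
  [0,0,-1,0,0,0,-1],
  [0,0,0,0,0,0,-1],
])

```text
time: 27.18
tool_pos: [0.4307, -0.1506, 0.2635]
tool_rot: [0.002, 0.0, 1.0, -0.001]
contact_force: [-0.3, 0.3, -1.2]
gripper_width: 0.351
grasp_force: 65.0
```

>>> move_arm([
  [-0.7,0.3,0,0,0,0,-1],
  [-1.4,0.6,0,0,0,0,-1],
  [-2.0,0.8,0,0,0,0,-1],
  [-2.0,0.8,0,0,0,0,-1],
  [-2.0,0.8,0,0,0,0,-1],
  [-2.0,0.8,0,0,0,0,-1],
  [-2.0,0.8,0,0,0,0,-1],
  [-2.0,0.8,0,0,0,0,-1],
  [-2.0,0.8,0,0,0,0,-1],
  [-2.0,0.8,0,0,0,0,-1],
  [-1.8,0.7,0,0,0,0,-1],
  [-0.9,0.4,0,0,0,0,-1],
  [0,0,0,0,0,0,-1],
  [0,0,0,0,0,0,-1],
  [0,0,0,0,0,0,-1],
])

```text
time: 28.43
tool_pos: [0.6372, -0.0664, 0.2603]
tool_rot: [-0.001, 0.0, 1.0, 0.0]
contact_force: [-0.5, -0.3, -0.9]
gripper_width: 0.348
grasp_force: 65.0
```

>>> move_arm([
  [0,0,0.7,0,0,0,-1],
  [0,0,1.5,0,0,0,-1],
  [0,0,2.0,0,0,0,-1],
  [0,0,2.0,0,0,0,-1],
  [0,0,2.0,0,0,0,-1],
  [0,0,2.0,0,0,0,-1],
  [0,0,1.5,0,0,0,-1],
  [0,0,1.0,0,0,0,-1],
  [0,0,0.6,0,0,0,-1],
  [0,0,0.4,0,0,0,-1],
  [0,0,0.3,0,0,0,-1],
  [0,0,0.2,0,0,0,-1],
  [0,0,0.2,0,0,0,-1],
  [0,0,0.2,0,0,0,-1],
  [0,0,0.1,0,0,0,-1],
  [0,0,0.1,0,0,0,-1],
  [0,0,0,0,0,0,-1],
  [0,0,0,0,0,0,-1],
])

```text
time: 29.93
tool_pos: [0.6387, -0.0663, 0.1144]
tool_rot: [0.001, 0.0, 1.0, -0.0]
contact_force: [-0.5, 0.6, 2.7]
gripper_width: 0.354
grasp_force: 64.5
```

Same release; then rise.

>>> move_arm([
  [0,0,0.1,0,0,0,-0.28],
  [0,0,0,0,0,0,-0.25],
  [0,0,0.1,0,0,0,-0.22],
  [0,0,0.1,0,0,0,-0.19],
  [0,0,0.1,0,0,0,-0.16],
  [0,0,0.1,0,0,0,-0.12],
  [0,0,0.1,0,0,0,-0.08],
  [0,0,0.1,0,0,0,-0.04],
  [0,0,0,0,0,0,0],
  [0,0,0,0,0,0,0.1],
  [0,0,0,0,0,0,0.2],
  [0,0,0,0,0,0,0.3],
  [0,0,0,0,0,0,0.4],
  [0,0,0,0,0,0,0.5],
  [0,0,0,0,0,0,0.6],
  [0,0,0,0,0,0,0.6],
])

```text
time: 31.27
tool_pos: [0.6381, -0.0663, 0.1063]
tool_rot: [0.0, 0.0, 1.0, -0.0]
contact_force: [0.3, 0.1, -0.1]
gripper_width: 0.796
grasp_force: 0.0
```

>>> move_arm([
  [0,0,-0.5,0,0,0,0.6],
  [0,0,-1,0,0,0,0.6],
  [0,0,-2,0,0,0,0.6],
  [0,0,-2,0,0,0,0.6],
  [0,0,-2.5,0,0,0,0.6],
  [0,0,-2.5,0,0,0,0.6],
  [0,0,-2.5,0,0,0,0.6],
  [0,0,-2.5,0,0,0,0.6],
  [0,0,-1.5,0,0,0,0.6],
  [0,0,0,0,0,0,0.6],
])

```text
time: 32.1
tool_pos: [0.6401, -0.0667, 0.2825]
tool_rot: [0.005, 0.0, 1.0, -0.001]
contact_force: [-0.0, -0.6, 1.3]
gripper_width: 0.8
grasp_force: 0.0
```

>>> move_arm([
  [1.0,0.25,0,0,0,0,1],
  [2.0,0.5,0,0,0,0,1],
  [2.0,0.5,0,0,0,0,1],
  [2.0,0.5,0,0,0,0,1],
  [2.0,0.5,0,0,0,0,1],
  [2.0,0.5,0,0,0,0,1],
  [2.0,0.5,0,0,0,0,1],
  [2.0,0.5,0,0,0,0,1],
  [2.0,0.5,0,0,0,0,1],
  [2.0,0.5,0,0,0,0,1],
  [2.0,0.55,0,0,0,0,1],
  [0,0,0,0,0,0,1],
  [0,0,0,0,0,0,1],
  [0,0,0,0,0,0,1],
])

```text
time: 33.27
tool_pos: [0.4276, -0.0131, 0.2748]
tool_rot: [-0.001, 0.0, 1.0, 0.0]
contact_force: [0.0, 0.2, -0.1]
gripper_width: 0.996
grasp_force: 0.0
```

>>> move_arm([
  [0,0,2,0,0,0,1],
  [0,0,2.5,0,0,0,1],
  [0,0,2.5,0,0,0,1],
  [0,0,2.5,0,0,0,1],
  [0,0,2.5,0,0,0,1],
  [0,0,2.0,0,0,0,1],
  [0,0,1.0,0,0,0,1],
  [0,0,1.0,0,0,0,1],
  [0,0,0,0,0,0,1],
  [0,0,0,0,0,0,0],
  [0,0,0,0,0,0,-0.5],
  [0,0,0,0,0,0,-1],
  [0,0,0,0,0,0,-1],
  [0,0,0,0,0,0,-1],
  [0,0,0,0,0,0,-1],
  [0,0,0,0,0,0,-1],
])

```text
time: 34.6
tool_pos: [0.4289, -0.013, 0.1174]
tool_rot: [0.001, 0.0, 1.0, 0.0]
contact_force: [0.3, 1.6, 4.3]
gripper_width: 0.351
grasp_force: 67.7
```

>>> move_arm([
  [0,0,-0.5,0,0,0,-1],
  [0,0,-1.5,0,0,0,-1],
  [0,0,-2.5,0,0,0,-1],
  [0,0,-2.5,0,0,0,-1],
  [0,0,-2.5,0,0,0,-1],
  [0,0,-2.5,0,0,0,-1],
  [0,0,-2.5,0,0,0,-1],
  [0,0,-1.5,0,0,0,-1],
  [0,0,-1,0,0,0,-1],
  [0,0,0,0,0,0,-1],
])

```text
time: 35.43
tool_pos: [0.4287, -0.0135, 0.2882]
tool_rot: [0.001, 0.0, 1.0, -0.001]
contact_force: [0.7, 0.6, -2.8]
gripper_width: 0.351
grasp_force: 69.9
```

>>> move_arm([
  [-0.7,-0.5,0,0,0,0,-1],
  [-1.4,-1.0,0,0,0,0,-1],
  [-2.0,-1.4,0,0,0,0,-1],
  [-2.0,-1.4,0,0,0,0,-1],
  [-2.0,-1.4,0,0,0,0,-1],
  [-2.0,-1.4,0,0,0,0,-1],
  [-2.0,-1.4,0,0,0,0,-1],
  [-2.0,-1.4,0,0,0,0,-1],
  [-2.0,-1.4,0,0,0,0,-1],
  [-2.0,-1.4,0,0,0,0,-1],
  [-2.0,-1.4,0,0,0,0,-1],
  [-1.2,-0.8,0,0,0,0,-1],
  [-0.7,-0.4,0,0,0,0,-1],
  [0,0,0,0,0,0,-1],
  [0,0,0,0,0,0,-1],
  [0,0,0,0,0,0,-1],
])

```text
time: 36.77
tool_pos: [0.6473, -0.1657, 0.2853]
tool_rot: [-0.001, 0.0, 1.0, 0.0]
contact_force: [0.2, 0.9, -3.5]
gripper_width: 0.352
grasp_force: 70.0
```

>>> move_arm([
  [0,0,0.7,0,0,0,-1],
  [0,0,1.5,0,0,0,-1],
  [0,0,2.0,0,0,0,-1],
  [0,0,2.0,0,0,0,-1],
  [0,0,2.0,0,0,0,-1],
  [0,0,2.0,0,0,0,-1],
  [0,0,1.5,0,0,0,-1],
  [0,0,1.0,0,0,0,-1],
  [0,0,0.6,0,0,0,-1],
  [0,0,0.4,0,0,0,-1],
  [0,0,0.3,0,0,0,-1],
  [0,0,0.2,0,0,0,-1],
  [0,0,0.2,0,0,0,-1],
  [0,0,0.2,0,0,0,-1],
  [0,0,0.1,0,0,0,-1],
  [0,0,0.1,0,0,0,-1],
  [0,0,0,0,0,0,-1],
  [0,0,0,0,0,0,-1],
])

```text
time: 38.27
tool_pos: [0.6486, -0.1664, 0.1394]
tool_rot: [0.001, 0.0, 1.0, -0.0]
contact_force: [-0.2, 0.8, 2.1]
gripper_width: 0.352
grasp_force: 69.1
```

Release, rise, and withdraw towards the robot to clear the view.

>>> move_arm([
  [0,0,0.1,0,0,0,-0.28],
  [0,0,0,0,0,0,-0.25],
  [0,0,0.1,0,0,0,-0.22],
  [0,0,0.1,0,0,0,-0.19],
  [0,0,0.1,0,0,0,-0.16],
  [0,0,0.1,0,0,0,-0.12],
  [0,0,0.1,0,0,0,-0.08],
  [0,0,0.1,0,0,0,-0.04],
  [0,0,0,0,0,0,0],
  [0,0,0,0,0,0,0.1],
  [0,0,0,0,0,0,0.2],
  [0,0,0,0,0,0,0.3],
  [0,0,0,0,0,0,0.4],
  [0,0,0,0,0,0,0.5],
  [0,0,0,0,0,0,0.6],
  [0,0,0,0,0,0,0.6],
])

```text
time: 39.6
tool_pos: [0.6481, -0.1663, 0.1314]
tool_rot: [0.0, 0.0, 1.0, -0.0]
contact_force: [-0.2, 1.6, -0.3]
gripper_width: 0.801
grasp_force: 0.0
```

>>> move_arm([
  [0,0,-0.5,0,0,0,0.6],
  [0,0,-1,0,0,0,0.6],
  [0,0,-2,0,0,0,0.6],
  [0,0,-2,0,0,0,0.6],
  [0,0,-2.5,0,0,0,0.6],
  [0,0,-2.5,0,0,0,0.6],
  [0,0,-2.5,0,0,0,0.6],
  [0,0,-2.5,0,0,0,0.6],
  [0,0,-1.5,0,0,0,0.6],
  [0,0,0,0,0,0,0.6],
])

```text
time: 40.43
tool_pos: [0.6498, -0.1669, 0.3078]
tool_rot: [0.004, 0.0, 1.0, -0.002]
contact_force: [0.0, -0.1, 1.0]
gripper_width: 0.797
grasp_force: 0.0
```

>>> move_arm([
  [1.5,0,0,0,0,0,0.6],
  [2.5,0,0,0,0,0,0.6],
  [2.5,0,0,0,0,0,0.6],
  [2.5,0,0,0,0,0,0.6],
  [2.5,1.5,0,0,0,0,0.6],
  [2.5,3,0,0,0,0,0.6],
  [2.5,3,0,0,0,0,0.6],
  [2.5,3,0,0,0,0,0.6],
  [2,3,0,0,0,0,0.6],
  [1,3,0,0,0,0,0.6],
  [0,3,0,0,0,0,0.6],
  [0,3,0,0,0,0,0.6],
  [0,3,0,0,0,0,0.6],
  [0,3,0,0,0,0,0.6],
  [0,3,0,0,0,0,0.6],
  [0,3,0,0,0,0,0.6],
  [0,3,0,0,0,0,0.6],
  [0,3,0,0,0,0,0.6],
  [0,1.5,0,0,0,0,0.6],
  [0,0,0,0,0,0,0.6],
])

```text
time: 42.1
tool_pos: [0.4272, 0.256, 0.2994]
tool_rot: [-0.002, -0.002, 1.0, -0.0]
contact_force: [-0.5, -0.0, -0.5]
gripper_width: 0.8
grasp_force: 0.0
```

```bash
python3 - <<'E'
from plant import manip
from h import *
f=manip.grab_frame("top");s=manip.grab_frame("side");print(manip.state()["tool_pos"])
cv2.imwrite("pics/t7.png",cv2.resize(f["img"][110:310,170:440],None,fx=2.9,fy=2.9,interpolation=cv2.INTER_CUBIC))
cv2.imwrite("pics/s7.png",cv2.resize(s["img"][110:320,220:480],None,fx=2.8,fy=2.8,interpolation=cv2.INTER_CUBIC))
for n,m,H in(("85",(.6198,.1326),.085),("110",(.629,.033),.11),("135",(.6384,-.0664),.135),("160",(.6476,-.1662),.16)):
  print(n,"expected roof in t7 crop",((proj(f,(*m,.022+H-.012))-[170,110])*2.9).round(),"foot in s7",((proj(s,(*m,.028))-[220,110])*2.8).round())
E
```

```text
[0.42765853 0.2537499  0.29985396]
85 expected roof in t7 crop [187. 108.] foot in s7 [212. 190.]
110 expected roof in t7 crop [316.  96.] foot in s7 [294. 239.]
135 expected roof in t7 crop [450.  83.] foot in s7 [390. 296.]
160 expected roof in t7 crop [590.  70.] foot in s7 [504. 364.]
```

View pics/t7.png

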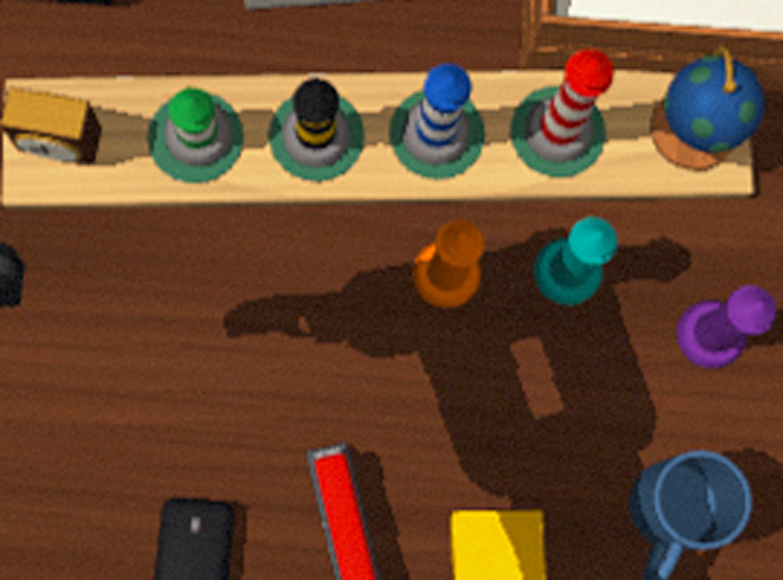

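View pics/s7.png

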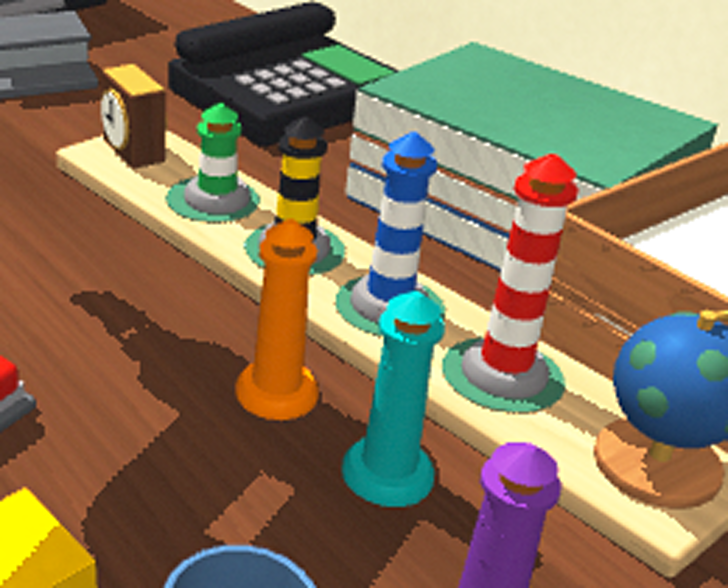

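In t7 the roofs sit at (190,109), (316,100), (446,88) and (589,72), within about 6 crop pixels (under 5 mm) of the positions expected for centred lighthouses. In s7 all four stand upright on their marks, and the mug is where it was.

```bash
python3 -c "
from plant import manip
print(manip.job_done())"
```

```text
the job is handed in; nothing more can be done
None
```

All four lighthouses stand upright on their marks, tallest next to the globe down to the shortest at the clock end, each within about 5 mm of centre by the top camera; the mug was not touched, and the job was handed in at about 42 s (the hand-in call gave no verdict).

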